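Close a two-part casting mold on its dowels and hold it shut

TASK

Pull the carriage with the lower mold half out from under the white hood as far as it goes, then set the larger white upper half onto the two dowels, the right way round. Press the upper half down against the springy seal until the halves meet face to face, and finish while still pressing it shut with the gripper: do not let go, the clips will be fitted while you hold. Leave the smaller upper half and the other things on the bench where they are.

Things in the scene. Friction and masses are not known exactly. Their poses are not given: they have to be found in the camera images.
- carriage (a joint): position of the steel carriage on the fixed casting station, in m: 0 = parked under the hood, 0.150 = pulled out against its stop. It slides along the station's track with about 3 N of friction and stays where it is left. The hood is a white box 120 mm deep, 141 mm wide, its roof 85 mm above the bench; only the front tongue with the pull post sticks out of it when parked
- pull_post (a point): upright black round post on the front of the carriage, 16 mm in diameter, standing from 20 to 70 mm above the bench; this point is on its axis 52 mm above the bench. Its -x axis is the way the carriage slides out (towards the robot, turned with the station). When parked the post's axis is 60 mm in front of the hood; it lies 105 mm from the mold centre, along its -x
- mold_face (a point): lower mold half, an aluminium block 64 x 110 mm (x, y) on the carriage; this point is the centre of its mating face, 42 mm above the bench (z up, -x the way the carriage slides out). Between the two ends of the block sits the dark sealing plate
- dowel_big (a point): steel dowel 14 mm in diameter, 40 mm to +y of the mold centre; this point is at its foot, in the mating face. It stands 16 mm above the mating face, the last 5 mm tapered
- dowel_small (a point): steel dowel 8 mm in diameter, 40 mm to -y of the mold centre; this point is at its foot, in the mating face. It stands 16 mm above the mating face, the last 5 mm tapered
- seal (a joint): how far the dark spring-loaded sealing plate in the lower half is pushed down, in m: 0 = up, 5 mm proud of the mating face; 0.005 = flush with it (halves meet). The spring needs 4 N to start and 9 N when flush, so the upper half's own weight (160 g nominal) does not close it
- lid_grip (a point): upper mold half, lying flat on the bench: white plastic plate 64 x 110 x 14 mm (x, y, z) with an upright aluminium grip bar on top in the middle, 12 mm thick (along x), 44 mm long (along y), 36 mm high, its top 50 mm above the plate's underside. This point is in the grip bar, 38 mm above the underside. Seated, its axes run as those of mold_face
- lid_face (a point): centre of the underside of the upper mold half, 38 mm below lid_grip; on the closed mold it meets mold_face
- hole_big (a point): through hole of 16 mm in the upper half, 40 mm to +y of its centre, for the big dowel; this point is at its lower mouth
- hole_small (a point): through hole of 10 mm in the upper half, 40 mm to -y of its centre, for the small dowel; this point is at its lower mouth
- small_lid: bystander: a smaller white upper half of another mold, plate 60 x 74 x 14 mm with a grip bar 26 mm long and 50 mm overall height; origin at the centre of its underside. It may lie on either side of the station
- tube_rack: bystander: rack of small blue tubes, 83 x 125 x 27 mm; origin at the centre of its underside
- jar: bystander: jar, 64 mm in diameter, 85 mm high; origin at the centre of its underside
- reagent: bystander: reagent bottle, 66 mm in diameter, 150 mm high; origin at the centre of its underside
- beaker: bystander: white beaker, 68 mm in diameter, 85 mm high; origin at the centre of its underside
- mouse: bystander: computer mouse, 100 x 60 x 30 mm; origin at the centre of its underside
- spatula: bystander: spatula 170 mm long lying on the bench; origin at the centre of its underside
There are look-alikes about, which are no part of the job. What is shaped like the part that bears lid_grip but brown or pink is not meant.

How it is judged:
On the way, in this order (a step that is already met when the one before it is completed fails the run):
1. the carriage is pulled out to its stop (within 8 mm) (value of joint carriage above 0.142 m), for 0.2 s.
2. the upper half is threaded on both dowels (each hole within 3 mm of its dowel, underside within 9 mm of the mating face) with the carriage out (horizontal distance between hole_big and dowel_big below 0.003 m and horizontal distance between hole_small and dowel_small below 0.003 m and z of lid_face in the frame of mold_face below 0.009 m and value of joint carriage above 0.138 m), for 0.1 s.
At the end, for the whole second after the job is handed in: carriage within 12 mm of its stop, each hole within 3 mm of its dowel, mating faces within 1.5 mm and parallel within 2 degrees, sealing plate pushed down at least 3.5 mm, fingers still on the upper half with more than 3 N (horizontal distance between hole_big and dowel_big below 0.003 m and horizontal distance between hole_small and dowel_small below 0.003 m and value of joint carriage above 0.138 m and z of lid_face in the frame of mold_face below 0.0015 m and angle between the z axis of lid_face and the z axis of mold_face, either way round below 0.035 rad and value of joint seal above 0.0035 m and contact force between the fingers and lid above 3 N); the arm keeps its last pose, push and grip.
It fails at once if a bystander is moved by more than 30 mm (distance of any of small_lid, tube_rack, jar, reagent, beaker, mouse, spatula from where it was at the start of the episode above 0.03 m).
It also fails if it takes over 51 s, if anything falls off the work surface, if the arm or the gripper's body presses on something with over 40 N, if the wrist force passes 120 N, or if a joint passes its speed limit or range.

ROBOT

A 6-joint arm with a two-finger parallel gripper is mounted at the origin on the work surface. World frame = base frame: x ahead of the robot, y to its left, z up, the work surface at z = 0. Lengths are in m, angles in rad, forces in N, time in s.
With the tool pointing down it reaches from about 0.35 to 0.925 m from the base axis. Payload 6.4 kg.
Tool frame: the origin (TCP) lies on the centre line of the jaws, within the pads' length; the fingertips stand 22 mm ahead of it and the grasp point (between the pads) lies 3 mm ahead of it; z points along the fingers, y is the direction in which the jaws open and shut (so a half turn about z gives the same grasp; the last joint's range is limited). The gripper opens to 85 mm and grips with 20 to 120 N. Pads are 22 mm wide; open, the fingers measure 114 mm over their backs; the gripper's body (76 mm by 85 mm) begins 54 mm behind the grasp point. The pads swing forward as they close: fully open they stand 13 mm farther back than shut.
Start: joints at [1.174, 0.245, 1.558, -0, 1.339, -0.174], TCP at [0.144, 0.634, 0.253] pointing down, gripper open.
Joint ranges: [-3.13, 3.13], [-1.02, 2.26], [0.13, 2.54], [-0.95, 4.09], [0.21, 2.88], [-2.74, 2.74]. Speed limits (rad/s): [2.57, 2.57, 3.14, 3.14, 3.14, 3.14].

INTERFACE

Orientations are given as a unit quaternion [x, y, z, w].
In Python, from plant import manip, cams, models gives the robot as it stands.
- The arm moves only by the tool apply_moves, never from a script. Its argument "plan" is a list of rows, each a list of 7 numbers: the shift along the tool's x, y, z in cm, then the turn, a rotation vector about the tool's x, y, z in degrees, then the closure in counts, from 0 (fully open) to 255 (shut). A call has 1 to 8 rows; each row is the pose to reach, as a shift and turn from the pose commanded when the call began, along the tool's axes at that moment; what a row does not reach only later rows make up. A row lasts 1/10 s, in which the tool goes at most 50 mm and 8.59 degrees, less where a joint would pass 70% of its speed; a pose out of reach is approached as far as the arm can. A call with a gripper value outside its range is refused whole. The fingers move at their own pace and stop on an object; the grip force is fixed at half the most. Time passes only in rows, so rows that repeat a pose let the fingers close. It gives the time, the measured TCP pose, the force and the opening at its end, in the units of the state.
- manip.sense(): the state, without advancing time (a new reading comes with each control period).
- cams.grab_frame(name): name is "scene" or "top"; returns a dict with "image" (420x560x3 uint8, red, green, blue), "intrinsics" (3x3 intrinsics, pixels), "rvec" (rotation vector, rad) and "tvec" (3), from world to camera coordinates, as OpenCV has them. Camera axes: x right, y down, z forward; pixel columns grow to the right and rows downward; lengths in m; the calibration is good to about 2 mm. A picture is of the moment at which its call begins. There is no depth.
- manip.sign_off(): hands the job in, once; it reports no verdict.
Trained networks look in a picture, given as the dict that the camera call returned (one of the last four; its "shot" number tells which), for a name from the list of things; names that differ only in an ending like _2 or _b are one class to them, and where a whole thing is asked for, a point or a joint stands for the part that bears it (a point fixed in the world has none). Each returns a list of dicts, best first, with "confidence" (0 to 1); they miss things now and then, are a little off and sometimes report something else, mostly with a low value. They report only what shows in the picture. A call takes as long as a camera call. They do not tell look-alikes from the thing itself.
- models.look_for(picture, name): "box" ([left, top, width, height] in pixels, round what is visible of it).
- models.outline_of(picture, name): "mask" (420x560 bool, what is visible of it) and "box" ([left, top, width, height] in pixels, round what is visible of it).
- models.landmark_of(picture, name): "position" ([row, column] in pixels: a listed point, or the origin of a listed thing).
The state is a dict: "time": time; "joint_pos": joint angles; "joint_vel": joint speeds; "tau": joint torques, N m; "ee_pos": TCP position; "eef_rot": TCP orientation; "ft_force": force on the tool from outside, world axes, zero at the start; "ft_torque": the same for the moment, N m; "opening": finger opening in m.
Only numpy, scipy, OpenCV 4.12 (cv2) and the standard library are available. Lean on these libraries where they do the work, as an engineer would, in place of code of your own. Each camera call takes 0.05 s, during which the arm holds its last target. There are 200 camera calls.

## Working session

There is one attempt and no reset: what is moved stays moved. The work goes in short steps, Python scripts to look and compute and a tool call to move; the robot and the scene stay as the last step left them, time stands still between calls to the robot, and variables do not carry over. Pictures are saved under pics/ and viewed, about 8 in all and at most 12, crops included, and the job is handed in when it is done.

Besides the shell and the picture viewer there is one more tool, called after "Emit:" by a JSON object that holds its "fn" and its "kwargs", one argument or row to a line. apply_moves: Moves the arm, as the interface text tells. Its arguments: {"type":"object","properties":{"plan":{"type":"array"}},"required":["plan"]}

```bash
ls; mkdir -p pics
cat > h.py <<'E'
import numpy as np, cv2
from plant import manip, cams, models
def ray(f,rc,z):
    R,_=cv2.Rodrigues(np.array(f["rvec"],float)); t=np.array(f["tvec"],float).ravel()
    c=-R.T@t; d=R.T@np.linalg.inv(np.array(f["intrinsics"]))@np.array([rc[1],rc[0],1.])
    return c+d*(z-c[2])/d[2]
def proj(f,P):
    return cv2.projectPoints(np.array(P,float).reshape(-1,3),np.array(f["rvec"],float),np.array(f["tvec"],float),np.array(f["intrinsics"],float),None)[0][:,0]
def save(f,n,crop=None,s=1):
    im=f["image"][...,::-1]
    if crop: l,t,w,h=crop; im=im[t:t+h,l:l+w]
    cv2.imwrite("pics/"+n,cv2.resize(im,None,fx=s,fy=s,interpolation=cv2.INTER_CUBIC))
E
python3 - <<'E'
from h import *
s=manip.sense(); print(s)
Z=dict(pull_post=.052,lid_grip=.038,lid_face=0,hole_big=0,hole_small=0,small_lid=0,tube_rack=0,jar=0,reagent=0,beaker=0,mouse=0,spatula=0)
fs={n:cams.grab_frame(n) for n in("scene","top")}
ims=[]
for n,f in fs.items():
    save(f,n+"0.png")
    for k,z in Z.items():
        for r in models.landmark_of(f,k)[:4]:
            print(n,k,round(r["confidence"],2),np.round(r["position"],1),np.round(ray(f,r["position"],z)[:2],3))
E
```

```text
pics
{'time': 0.0, 'joint_pos': array([ 1.17389923e+00,  2.45819300e-01,  1.55899384e+00,  3.79194792e-06,
        1.33869346e+00, -1.74103134e-01]), 'joint_vel': array([-0.00245211, -0.00033816,  0.00034965, -0.00032904, -0.00080306,
       -0.00076693]), 'tau': array([ 2.38677465e-03, -4.29495049e+01, -3.26147532e+01,  9.46143336e-05,
        4.96179942e-03,  4.15139070e-07]), 'ee_pos': array([0.14341804, 0.63346238, 0.25218778]), 'eef_rot': array([ 1.11167118e-01,  9.93801266e-01, -9.17715892e-04, -2.71289338e-04]), 'ft_force': array([-0.18209632, -0.40148729,  0.13039473]), 'ft_torque': array([ 0.02495346,  0.01035269, -0.01282265]), 'opening': 0.08528894393710154}
scene pull_post 0.64 [232.4 297.2] [0.575 0.009]
scene lid_grip 0.91 [214.5 101.2] [ 0.205 -0.325]
scene lid_grip 0.82 [276.6 199.3] [ 0.504 -0.241]
scene lid_grip 0.77 [239.9 168.1] [ 0.376 -0.24 ]
scene lid_face 0.95 [221.8 105.4] [ 0.205 -0.325]
scene lid_face 0.9 [244.8 171.8] [ 0.373 -0.235]
scene lid_face 0.87 [280.8 200.1] [ 0.498 -0.24 ]
scene hole_big 0.92 [204.4 109.8] [ 0.168 -0.289]
scene hole_big 0.71 [271
[... 1091 characters left out ...]
top hole_big 0.94 [263.9 355.7] [ 0.332 -0.238]
top hole_big 0.82 [211.  340.7] [ 0.492 -0.193]
top hole_big 0.68 [320.7 378.9] [ 0.164 -0.305]
top hole_small 0.87 [297.5 392.1] [ 0.233 -0.346]
top hole_small 0.81 [209.6 367.3] [ 0.497 -0.274]
top hole_small 0.7 [238.3 353.5] [ 0.409 -0.232]
top small_lid 0.95 [206.7 187.3] [0.502 0.273]
top tube_rack 0.93 [246.2 120.2] [0.381 0.473]
top jar 0.91 [148.5 188.1] [0.682 0.275]
top jar 0.17 [212.2 342.6] [ 0.488 -0.199]
top reagent 0.76 [183.6 417.4] [ 0.577 -0.428]
top reagent 0.42 [141.9 279.5] [ 0.704 -0.006]
top beaker 0.84 [144.3 357. ] [ 0.698 -0.245]
top mouse 0.73 [240.2 431.8] [ 0.405 -0.468]
top spatula 0.94 [181.3 121.7] [0.579 0.475]
```

View pics/scene0.png

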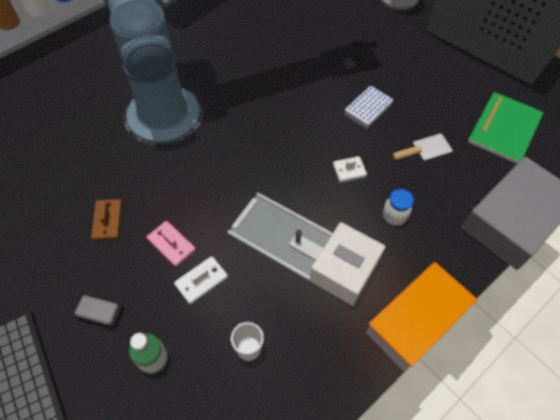

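View pics/top0.png

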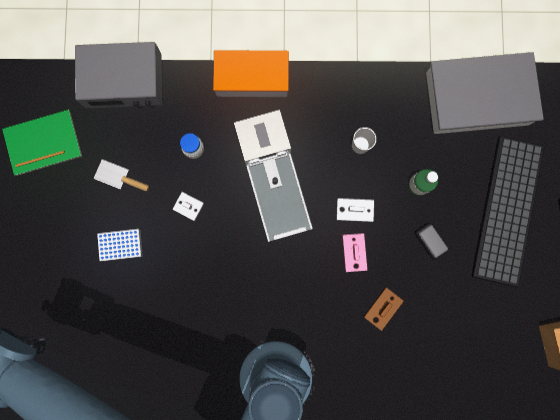

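Candidates for the larger upper half: the white plate at scene (201,279) / top (356,210), the pink at scene (171,243), the brown at scene (106,218), and the short white small_lid at scene (350,168). Only the first is both white and large. I'll confirm it in an enlarged crop and measure yaw.

Run:
```python
from h import *
f=cams.grab_frame("top"); save(f,"crop1.png",(230,100,160,148),4)
g=cams.grab_frame("scene")
for n,f in(("top",f),("scene",g)):
    ms=models.outline_of(f,"lid_grip")
    for m in ms[:4]:
        ys,xs=np.nonzero(m["mask"]); col=f["image"][m["mask"]].mean(0)
        print(n,round(m["confidence"],2),m["box"],col.round())
        if col.min()>140:
            P=np.array([ray(f,p,.014)[:2] for p in zip(ys,xs)],np.float32)
            r=cv2.minAreaRect(P); print("rect",r)
    for k in("pull_post","lid_grip","hole_big","hole_small"):
        for r in models.landmark_of(f,k)[:4]: print(n,k,round(r["confidence"],2),np.round(r["position"],1))
    # track: fit rect to greyish band
    for m in models.outline_of(f,"pull_post")[:2]:
        ys,xs=np.nonzero(m["mask"]); print("post mask",m["confidence"],m["box"],len(xs))
    lab=f["image"].astype(int)
```

```text
top 0.69 [363.2, 292.0, 36.4, 36.8] [142.  93.  57.]
top 0.61 [333.5, 198.2, 41.8, 23.3] [226. 226. 228.]
rect ((0.49370041489601135, -0.23464740812778473), (0.10866428166627884, 0.0660930648446083), 89.33364868164062)
top 0.61 [343.4, 231.9, 22.6, 39.7] [233. 164. 200.]
rect ((0.36746469140052795, -0.23208972811698914), (0.10596824437379837, 0.06353427469730377), 4.763241767883301)
top 0.29 [416.6, 222.0, 33.0, 33.1] [109. 106. 110.]
top pull_post 0.63 [182.1 276.6]
top pull_post 0.19 [210.1 353.2]
top lid_grip 0.95 [251.7 356.1]
top lid_grip 0.75 [207.8 355.6]
top lid_grip 0.73 [311.2 385.4]
top lid_grip 0.71 [212.4 341. ]
top hole_big 0.77 [264.4 354.8]
top hole_big 0.7 [144.4 359.1]
top hole_big 0.66 [320.6 376.3]
top hole_big 0.65 [210.2 340.5]
top hole_small 0.81 [210.9 368.7]
top hole_small 0.72 [237.5 352.4]
top hole_small 0.57 [297.5 393.4]
post mask 0.65 [247.5, 151.2, 39.1, 36.0] 512
scene 0.93 [91.6, 199.2, 29.5, 38.8] [117.  74.  40.]
scene 0.75 [147.3, 220.5, 47.1, 47.0] [207. 139. 162.]
scene 0.7 [178.3, 254.2, 47.0, 44.9] [202. 201. 200.]
rect ((0.5005585551261902, -0.23836290836334229), (0.11094347387552261, 0.06929467618465424), 88.01773834228516)
scene pull_post 0.92 [234.6 299.9]
scene lid_grip 0.83 [238.1 167.8]
scene lid_grip 0.78 [213.9 104.7]
scene lid_grip 0.6 [273.4 199.7]
scene hole_big 0.91 [209.2 111.5]
scene hole_big 0.88 [236.4 162.1]
scene hole_big 0.58 [269.3 210.7]
scene hole_small 0.89 [233.2 107.6]
scene hole_small 0.84 [288. 187.]
scene hole_small 0.79 [257.8 179. ]
post mask 0.86 [292.0, 226.5, 30.2, 33.6] 481
post mask 0.54 [175.4, 253.1, 49.4, 47.4] 1225
```

View pics/crop1.png

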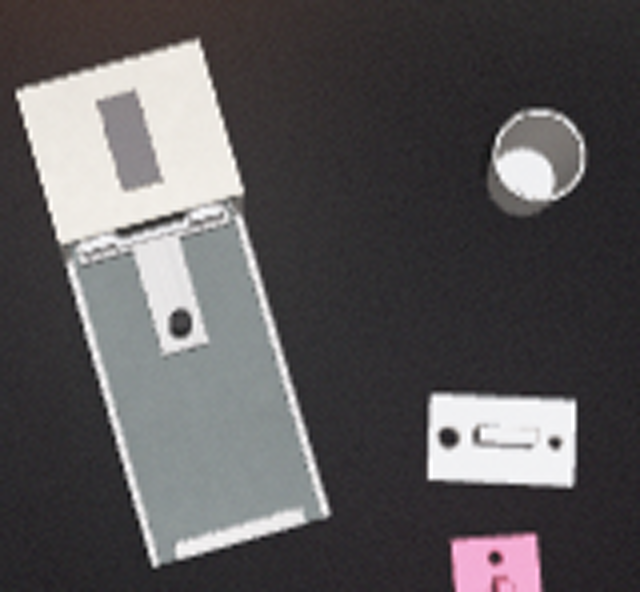

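Crop: the large white lid is at crop (502,440), its big hole at (449,437) (+y side) and small hole at (556,442), so it fits the description. The post top is at about (180,318), and the track edges run (73,262)→(155,566) and (240,215)→(328,515).

```bash
cat >> h.py <<'E'
from scipy.spatial.transform import Rotation as Ro
def move(tcp,yaw,s=None):
    "shift cm + rotvec deg in tool frame to reach tcp with tool y along yaw (mod pi), tool down"
    s=s or manip.sense(); R=Ro.from_quat(s["eef_rot"]); p=np.array(s["ee_pos"])
    best=None
    for a in(yaw,yaw+np.pi):
        y=np.array([np.cos(a),np.sin(a),0]); z=np.array([0,0,-1.]); x=np.cross(y,z)
        d=(R.inv()*Ro.from_matrix(np.c_[x,y,z])).as_rotvec(degrees=True)
        if best is None or np.linalg.norm(d)<np.linalg.norm(best): best=d
    return np.round(R.inv().apply(np.array(tcp)-p)*100,2),np.round(best,2)
E
python3 - <<'E'
from h import *
f=cams.grab_frame("top")
c=lambda x,y,z:ray(f,((y+.5)/4+100-.5,(x+.5)/4+230-.5),z)[:2]
ang=lambda a,b:np.degrees(np.arctan2(*(b-a)[::-1]))
for z in(0,.01):print("track",ang(c(155,566,z),c(73,262,z)),ang(c(328,515,z),c(240,215,z)))
print("hood roof",ang(c(242,195,.085),c(200,40,.085)),ang(c(60,243,.085),c(17,92,.085)),"front y",ang(c(242,195,.085),c(60,243,.085))-90)
print("tongue",ang(c(163,353,.02),c(134,245,.02)),ang(c(207,342,.02),c(180,235,.02)))
print("post top",c(180,317,.07))
hb,hs=c(449,437,.014),c(556,442,.014); print("holes",hb,hs,(hb+hs)/2,np.linalg.norm(hb-hs),ang(hs,hb)-90)
print("plate",np.mean([c(*q,.014) for q in((430,393),(577,400),(574,487),(428,479))],0), "bar top",c(507,434,.05))
print(manip.sense()["ee_pos"], Ro.from_quat(manip.sense()["eef_rot"]).as_matrix().round(3))
print(move([.574,0,.16],np.radians(105)))
E
```

```text
track 15.558898614859343 16.345525124031298
track 15.558898614859343 16.345525124031298
hood roof 15.154586229873651 16.365842357955103 front y 15.384026057155225
tongue 15.330471538165547 14.351569302970583
post top [0.57783872 0.00775278]
holes [ 0.49678347 -0.19522021] [ 0.49351737 -0.27579886] [ 0.49515042 -0.23550953] 0.08064481497796387 -2.3211039186558224
plate [ 0.4950271  -0.23531812] bar top [ 0.49546838 -0.23365947]
[0.14364341 0.63393481 0.25327071] [[-0.975  0.221  0.   ]
 [ 0.221  0.975 -0.   ]
 [-0.    -0.    -1.   ]]
(array([-55.98, -52.32,   9.33]), array([ -0.  ,   0.  , -27.77]))
```

Emit:
{"fn": "apply_moves", "kwargs": {
  "plan": [
    [-56,-51.9,5,0,0,-28,0],
    [-56,-51.9,5,0,0,-28,0],
    [-56,-51.9,5,0,0,-28,0],
    [-56,-51.9,5,0,0,-28,0],
    [-56,-51.9,5,0,0,-28,0],
    [-56,-51.9,5,0,0,-28,0],
    [-56,-51.9,5,0,0,-28,0],
    [-56,-51.9,5,0,0,-28,0]
  ]
}}

```text
time: 2.85
ee_pos: [0.3679, 0.3061, 0.2277]
eef_rot: [-0.133, 0.991, 0.0, 0.001]
ft_force: [1.0, 0.4, -0.4]
opening: 0.0854
```

```bash
python3 -c "
from h import *
print(move([.576,.004,.16],np.radians(105.6)))"
```

```text
(array([-12.12, -34.62,   6.77]), array([ 0.01,  0.06, -0.35]))
```

Emit:
{"fn": "apply_moves", "kwargs": {
  "plan": [
    [-12.1,-34.6,6.5,0,0,-0.4,0],
    [-12.1,-34.6,6.5,0,0,-0.4,0],
    [-12.1,-34.6,6.5,0,0,-0.4,0],
    [-12.1,-34.6,6.5,0,0,-0.4,0],
    [-12.1,-34.6,6.5,0,0,-0.4,0],
    [-12.1,-34.6,6.5,0,0,-0.4,0],
    [-12.1,-34.6,6.5,0,0,-0.4,0],
    [-12.1,-34.6,6.5,0,0,-0.4,0]
  ]
}}

```text
time: 3.65
ee_pos: [0.5764, 0.0023, 0.1619]
eef_rot: [-0.134, 0.991, -0.0, 0.0]
ft_force: [-0.0, -0.2, 0.5]
opening: 0.0853
```

```bash
python3 -c "
from h import *
g=cams.grab_frame('scene')
for r in models.landmark_of(g,'pull_post')[:2]: print(r['confidence'],r['position'],ray(g,r['position'],.052))
save(g,'s2.png',(220,150,180,150),4)
print(manip.sense()['ee_pos'],manip.sense()['joint_pos'],proj(g,[.576,.004,.07]),move([.576,.004,.055],np.radians(105.6)))"
```

```text
0.84 [231.5, 298.4] [0.57464256 0.01253683 0.052     ]
[0.5759178  0.0031     0.16191577] [-1.91288973e-01  1.74244008e-01  1.81746032e+00 -2.85204714e-04
  1.15014655e+00 -2.03099848e+00] [[296.55419511 230.45520761]] (array([-0.04,  0.09, 10.69]), array([-0.01, -0.02, -0.19]))
```

View pics/s2.png

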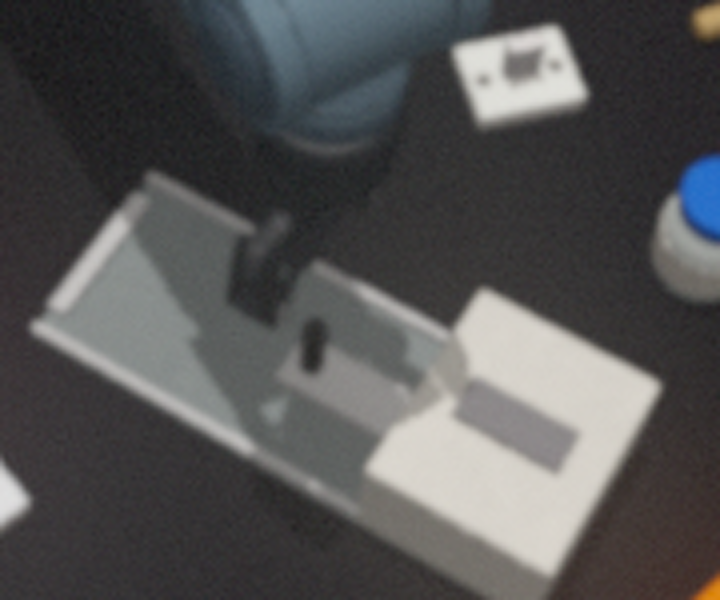

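Emit:
{"fn": "apply_moves", "kwargs": {
  "plan": [
    [-0.2,0.4,5,0,0,0,0],
    [-0.2,0.4,8,0,0,0,0],
    [-0.2,0.4,10.6,0,0,0,0],
    [-0.2,0.4,10.6,0,0,0,150],
    [-0.2,0.4,10.6,0,0,0,255],
    [-0.2,0.4,10.6,0,0,0,255],
    [-0.2,0.4,10.6,0,0,0,255],
    [-0.2,0.4,10.6,0,0,0,255]
  ]
}}

```text
time: 4.55
ee_pos: [0.5788, 0.0059, 0.0591]
eef_rot: [-0.137, 0.99, -0.006, 0.003]
ft_force: [2.1, -10.9, -1.4]
opening: 0.0142
```

Emit:
{"fn": "apply_moves", "kwargs": {
  "plan": [
    [1,-0.2,0,0,0,0,255],
    [3,-0.2,0,0,0,0,255],
    [5.5,-0.2,0,0,0,0,255],
    [8,-0.2,0,0,0,0,255],
    [10.5,-0.2,0,0,0,0,255],
    [13,-0.2,0,0,0,0,255],
    [14.5,-0.2,0,0,0,0,255],
    [15,-0.2,0,0,0,0,255]
  ]
}}

```text
time: 5.35
ee_pos: [0.4432, -0.0342, 0.0608]
eef_rot: [-0.132, 0.991, -0.004, 0.018]
ft_force: [31.9, 4.3, -14.4]
opening: 0.0143
```

Emit:
{"fn": "apply_moves", "kwargs": {
  "plan": [
    [0,0,0,0,0,0,255],
    [0.2,0,0,0,0,0,255],
    [0.4,0,0,0,0,0,255]
  ]
}}

```text
time: 5.65
ee_pos: [0.4398, -0.0351, 0.0615]
eef_rot: [-0.134, 0.991, -0.004, 0.016]
ft_force: [45.4, 8.6, -25.1]
opening: 0.014
```

```bash
python3 -c "
from h import *
g=cams.grab_frame('top')
save(g,'t3.png',(230,100,140,140),4)
h=cams.grab_frame('scene')
for n,f in(('top',g),('scene',h)):
  for k,z in dict(pull_post=.052,mold_face=.042,dowel_big=.042,dowel_small=.042).items():
    for r in models.landmark_of(f,k)[:2]: print(n,k,r['confidence'],r['position'],ray(f,r['position'],z)[:2])
print(manip.sense()['ee_pos'])"
```

```text
top pull_post 0.69 [212.3, 341.7] [ 0.48262553 -0.19009616]
top pull_post 0.23 [213.3, 369.1] [ 0.48019057 -0.27066056]
top mold_face 0.82 [187.4, 275.7] [0.55674745 0.00452726]
top dowel_big 0.58 [193.5, 266.7] [0.53828555 0.03113032]
top dowel_big 0.17 [212.6, 369.3] [ 0.48325616 -0.27297653]
top dowel_small 0.78 [187.7, 289.6] [ 0.55611597 -0.03680195]
top dowel_small 0.35 [239.6, 431.2] [ 0.4045327  -0.45442168]
scene pull_post 0.61 [203.4, 251.6] [ 0.43735144 -0.0222837 ]
scene mold_face 0.88 [231.5, 286.8] [ 0.55216285 -0.00519925]
scene dowel_big 0.68 [214.6, 295.4] [0.53061303 0.04353525]
scene dowel_small 0.97 [239.3, 278.0] [ 0.5540223  -0.03602027]
[ 0.43977035 -0.03508843  0.06151368]
```

View pics/t3.png

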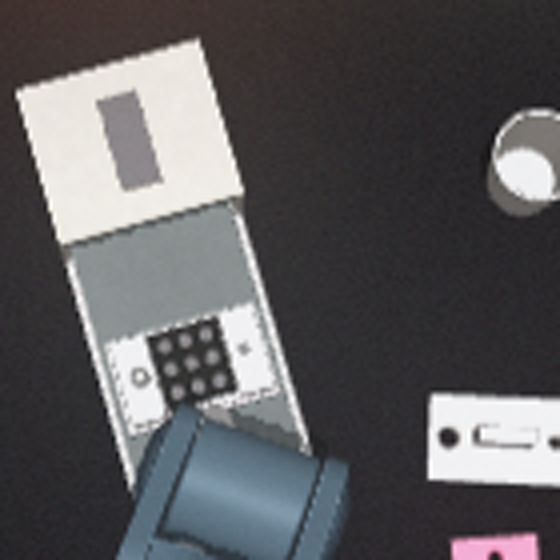

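Emit:
{"fn": "apply_moves", "kwargs": {
  "plan": [
    [0,0,0,0,0,0,100],
    [0,0,0,0,0,0,0],
    [0,0,0,0,0,0,0],
    [0,0,0,0,0,0,0],
    [0,0,-3,0,0,0,0],
    [0,0,-8,0,0,0,0],
    [0,0,-12,0,0,0,0],
    [0,0,-12,0,0,0,0]
  ]
}}

```text
time: 6.95
ee_pos: [0.4313, -0.0345, 0.1825]
eef_rot: [-0.136, 0.991, -0.003, 0.005]
ft_force: [0.7, -0.2, 0.7]
opening: 0.0857
```

```bash
python3 -c "
from h import *
print(manip.sense()['ee_pos'],manip.sense()['ft_force'],manip.sense()['joint_pos'])
print(move([.4952,-.2350,.14],np.radians(-2.3)))"
```

```text
[ 0.43132256 -0.0345064   0.18251121] [ 0.69395692 -0.16374096  0.74231971] [-3.43073222e-01 -2.17902888e-01  2.16121361e+00 -2.81330362e-05
  1.18599348e+00 -2.18674743e+00]
(array([ -0.7 , -21.  ,   4.41]), array([ -0.71,   0.24, -72.06]))
```

Emit:
{"fn": "apply_moves", "kwargs": {
  "plan": [
    [-0.7,-21,2,0,0,108,0],
    [-0.7,-21,2,0,0,108,0],
    [-0.7,-21,2,0,0,108,0],
    [-0.7,-21,2,0,0,108,0],
    [-0.7,-21,2,0,0,108,0],
    [-0.7,-21,2,0,0,108,0],
    [-0.7,-21,2,0,0,108,0],
    [-0.7,-21,2,0,0,108,0]
  ]
}}

```text
time: 7.75
ee_pos: [0.4904, -0.2334, 0.1549]
eef_rot: [0.45, 0.893, 0.0, -0.001]
ft_force: [-0.2, 0.5, -0.2]
opening: 0.0852
```

```bash
python3 -c "
from h import *
g=cams.grab_frame('top'); save(g,'t4.png',(230,130,150,110),5)
h=cams.grab_frame('scene'); save(h,'s4.png',(170,170,190,150),4)
print(manip.sense()['ee_pos'],manip.sense()['joint_pos'])
for n,f in(('top',g),('scene',h)):
  for k,z in dict(pull_post=.052,mold_face=.042,dowel_big=.042,dowel_small=.042).items():
    for r in models.landmark_of(f,k)[:1]: print(n,k,r['confidence'],r['position'],ray(f,r['position'],z)[:2])
print(move([.4952,-.2350,.14],np.radians(-2.3)))"
```

```text
[ 0.49050899 -0.23329383  0.15514055] [-6.52744402e-01  1.10335445e-01  1.90300878e+00 -6.36404743e-05
  1.13045965e+00 -1.29639488e+00]
top pull_post 0.93 [227.8, 287.2] [ 0.43592439 -0.03002029]
top mold_face 0.91 [191.3, 276.0] [0.54505584 0.00355788]
top dowel_big 0.63 [196.1, 265.6] [0.53048245 0.03432989]
top dowel_small 0.64 [187.2, 291.3] [ 0.55764969 -0.04185041]
scene pull_post 0.97 [208.9, 255.8] [ 0.45669152 -0.02471658]
scene mold_face 0.85 [231.4, 287.2] [ 0.55260734 -0.00426371]
scene dowel_big 0.78 [217.4, 296.8] [0.5389234  0.04069742]
scene dowel_small 0.67 [240.3, 278.0] [ 0.55608068 -0.03784507]
(array([-0.35,  0.23,  1.64]), array([-0.  ,  0.  , 39.22]))
```

View pics/t4.png

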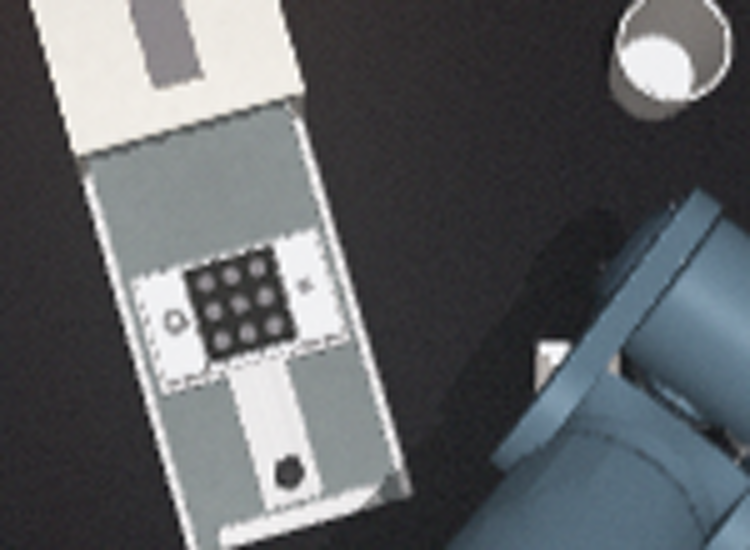

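View pics/s4.png

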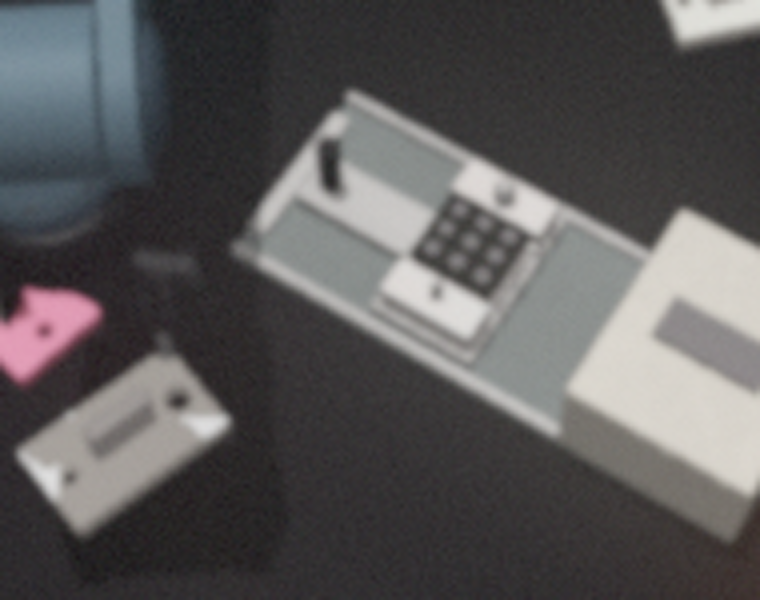

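t4 shows the carriage against the stop bar, with dowels at crop (175,320) (big) and (305,286) (small) and the post at (289,472). s4 shows dowels at (505,193) and (437,290). Neither the lid nor the bystanders have been disturbed.

```bash
python3 -c "
from h import *
g=cams.grab_frame('top');h=cams.grab_frame('scene')
def c(f,o,s,x,y,z): return ray(f,((y+.5)/s+o[1]-.5,(x+.5)/s+o[0]-.5),z)[:2]
T=lambda x,y,z:c(g,(230,130),5,x,y,z); S=lambda x,y,z:c(h,(170,170),4,x,y,z)
an=lambda v:np.degrees(np.arctan2(v[1],v[0]))
for n,b,s in(('T',T(175,320,.056),T(305,286,.056)),('S',S(505,190,.056),S(437,287,.056))):
  print(n,b,s,(b+s)/2,np.linalg.norm(b-s),an(b-s)-90)
print('Tface',np.mean([T(*q,.042) for q in((133,277),(318,230),(348,340),(165,393))],0),'Sface',np.mean([S(*q,.042) for q in((462,160),(560,208),(478,338),(378,285))],0))
p=T(289,470,.07);p2=S(328,145,.07);print('post',p,p2)
for q in(p,p2): print(q+.105*np.array([np.cos(np.radians(15.6)),np.sin(np.radians(15.6))]))
# lid in scene now
S2=[S(*q,.014) for q in((178,400),(68,478))]; print('lid S',S2,np.mean(S2,0))
"
```

```text
T [0.53607585 0.03703191] [ 0.55678424 -0.03942031] [ 0.54643005 -0.0011942 ] 0.0792071913132417 15.15587008870007
S [0.54221385 0.03365797] [ 0.56481959 -0.04302034] [ 0.55351672 -0.00468118] 0.07994112496539817 16.426191359940475
Tface [ 0.544279 -0.001829] Sface [ 0.55209599 -0.00413328]
post [ 0.44687322 -0.03021055] [ 0.45154822 -0.03339588]
[ 0.54800529 -0.00197397]
[ 0.55268029 -0.0051593 ]
lid S [array([ 0.50319732, -0.19849409]), array([ 0.49987939, -0.27892849])] [ 0.50153836 -0.23871129]
```

```bash
python3 -c "
from h import *
g=cams.grab_frame('top');h=cams.grab_frame('scene')
def c(f,o,s,x,y,z): return ray(f,((y+.5)/s+o[1]-.5,(x+.5)/s+o[0]-.5),z)[:2]
T=lambda x,y,z:c(g,(230,130),5,x,y,z); S=lambda x,y,z:c(h,(170,170),4,x,y,z)
u=np.array([np.cos(np.radians(15.7)),np.sin(np.radians(15.7))]); v=np.array([-u[1],u[0]])
def rep(n,a,b,m,p): 
  q=(a+b)/2; print(n,'hood w',np.linalg.norm(a-b),'hood-mold',(q-m)@u,'hood-post',(q-p)@u,'lat',(m-q)@v)
rep('T',T(78,157,.085),T(304,95,.085),T(175,320,.056)/2+T(305,286,.056)/2,T(289,470,.07))
rep('S',S(683,210,.085),S(568,393,.085),S(505,190,.056)/2+S(437,287,.056)/2,S(328,145,.07))
P0=c(h,(220,150),4,315,322,.07); print('S post travel',(P0-S(328,145,.07))@u,(P0-S(328,145,.07))@v)
L=lambda x,y,z:c(h,(220,150),4,x,y,z); print('parked S hood-post',((L(482,290,.085)+L(368,465,.085))/2-P0)@u)
C=lambda x,y,z:c(g,(230,100),4,x,y,z); print('parked T',((C(62,244,.085)+C(243,195,.085))/2-C(180,317,.07))@u)
print(move([.4985,-.237,.14],np.radians(-2.3)))
"
```

```text
T hood w 0.13653439346894933 hood-mold 0.10391610052621526 hood-post 0.2076104743089048 lat -0.0010621479348903178
S hood w 0.1408534839529231 hood-mold 0.10577215493875763 hood-post 0.21170659950270956 lat -0.001897440250868761
S post travel 0.1331439115929112 0.005508178700820078
parked S hood-post 0.0770319796968733
parked T 0.07215243336299125
(array([-0.7 ,  0.38,  1.65]), array([0.00e+00, 1.00e-02, 3.92e+01]))
```

The mold sits 104–106 mm ahead of the hood (105 expected), so the carriage is at its stop. Next, the lid.

Emit:
{"fn": "apply_moves", "kwargs": {
  "plan": [
    [-0.7,0.4,1.5,0,0,39.2,0],
    [-0.7,0.4,1.5,0,0,39.2,0],
    [-0.7,0.4,1.5,0,0,39.2,0],
    [-0.7,0.4,1.5,0,0,39.2,0],
    [-0.7,0.4,1.5,0,0,39.2,0],
    [-0.7,0.4,1.5,0,0,39.2,0]
  ]
}}

```text
time: 9.05
ee_pos: [0.4987, -0.2368, 0.1415]
eef_rot: [0.721, 0.693, 0.0, 0.0]
ft_force: [0.7, -0.0, -0.6]
opening: 0.0854
```

```bash
python3 -c "
from h import *
h=cams.grab_frame('scene'); save(h,'s5.png',(150,200,130,110),5)
print(manip.sense()['ee_pos'],move([.4985,-.237,.041],np.radians(-2.3)))"
```

```text
[ 0.49867543 -0.23681789  0.14144791] (array([-0.02, -0.02, 10.04]), array([ 0.  , -0.  ,  0.09]))
```

View pics/s5.png

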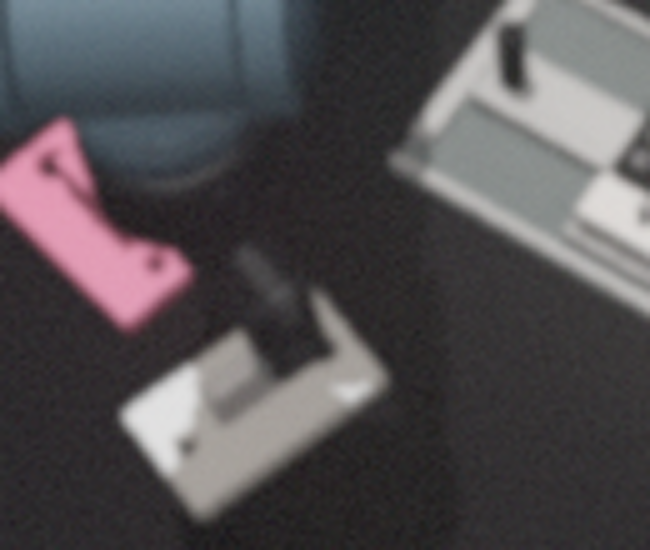

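The gripper stands over the lid, with the bar between the fingers at about (290,330).

Emit:
{"fn": "apply_moves", "kwargs": {
  "plan": [
    [0,0,5,0,0,0,0],
    [0,0,8,0,0,0,0],
    [0,0,9.9,0,0,0,0],
    [0,0,9.9,0,0,0,120],
    [0,0,9.9,0,0,0,200],
    [0,0,9.9,0,0,0,255],
    [0,0,9.9,0,0,0,255],
    [0,0,9.9,0,0,0,255]
  ]
}}

```text
time: 9.9
ee_pos: [0.4993, -0.2373, 0.0436]
eef_rot: [0.721, 0.693, 0.0, 0.001]
ft_force: [-2.3, 1.2, 0.5]
opening: 0.0125
```

Emit:
{"fn": "apply_moves", "kwargs": {
  "plan": [
    [0,0,-3,0,0,0,255],
    [0,0,-6,0,0,0,255],
    [0,0,-9,0,0,0,255],
    [0,0,-10,0,0,0,255]
  ]
}}

```text
time: 10.3
ee_pos: [0.5002, -0.2379, 0.1461]
eef_rot: [0.721, 0.693, 0.001, 0.003]
ft_force: [0.8, -0.3, -1.7]
opening: 0.0108
```

```bash
python3 -c "
from h import *
print(manip.sense()['ee_pos'],manip.sense()['ft_force'],manip.sense()['opening'],move([.5503,-.003,.125],np.radians(15.7)))"
```

```text
[ 0.50022356 -0.23791966  0.14613357] [ 0.81996101 -0.31570779 -1.71432916] 0.01081569145845435 (array([23.68,  4.05,  2.05]), array([  0.27,   0.25, -18.01]))
```

Emit:
{"fn": "apply_moves", "kwargs": {
  "plan": [
    [4,0.7,0,0,0,-4,255],
    [8,1.3,0,0,0,-8,255],
    [12,2,0,0,0,-13,255],
    [16,2.7,0,0.2,0.2,-18,255],
    [20,3.5,0,0.2,0.2,-18,255],
    [23.7,4,0,0.2,0.2,-18,255],
    [23.7,4,1.5,0.2,0.2,-18,255],
    [23.7,4,1.5,0.2,0.2,-18,255]
  ]
}}

```text
time: 11.1
ee_pos: [0.5461, -0.0008, 0.1244]
eef_rot: [0.603, 0.797, -0.001, -0.005]
ft_force: [-0.2, 0.6, -2.4]
opening: 0.0107
```

```bash
python3 -c "
from h import *
g=cams.grab_frame('top');h=cams.grab_frame('scene')
a=cv2.resize(g['image'][160:235,240:320,::-1],None,fx=5,fy=5,interpolation=2); b=cv2.resize(h['image'][175:250,245:325,::-1],None,fx=5,fy=5,interpolation=2)
cv2.imwrite('pics/b6.png',np.hstack([a,b]))
s=manip.sense();print(s['ee_pos'],s['ft_force'],s['opening'],move([.5503,-.003,.125],np.radians(15.7)))
for n,f in(('T',g),('S',h)):
  z=s['ee_pos'][2]-.041
  for k in('hole_big','hole_small','lid_grip'):
    for r in models.landmark_of(f,k)[:4]: 
      p=ray(f,r['position'],z+(.038 if k=='lid_grip' else 0))[:2]
      if abs(p[1])<.12: print(n,k,r['confidence'],r['position'],p)"
```

```text
[ 0.54732254 -0.00227093  0.1262601 ] [ 0.13050697  0.2069141  -1.36557212] 0.01066217203288654 (array([-0.15,  0.27,  0.12]), array([-0.29, -0.28, -0.06]))
T hole_big 0.39 [197.0, 264.9] [0.52227475 0.0353861 ]
T hole_small 0.37 [188.8, 291.0] [ 0.54666145 -0.03988044]
T lid_grip 0.52 [188.9, 276.0] [0.54067215 0.00339782]
S hole_big 0.9 [211.5, 292.1] [0.53586785 0.02521314]
S hole_small 0.64 [232.0, 279.4] [ 0.55768566 -0.03561584]
```

View pics/b6.png

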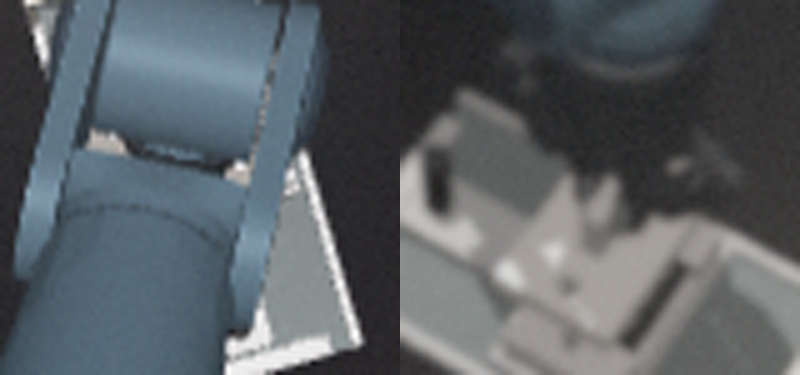

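```bash
python3 -c "
from h import *
h=cams.grab_frame('scene');s=manip.sense();tz=s['ee_pos'][2];print(s['ee_pos'],move([.5509,-.0032,.11],np.radians(15.7)))
a=np.radians(15.7);v=np.array([-np.sin(a),np.cos(a)])
for z in(.0436,.041): p=ray(h,(175+285/5-.4,245+170/5-.4),tz-z+.014)[:2]; print('hole small S',p,'centre S',p+.04*v,'minus tcp',p+.04*v-s['ee_pos'][:2])
print('mold S',[.5535,-.0047],'lidS-tcp at grasp',np.array([.5015,-.2387])-[.4993,-.2373])"
```

```text
[ 0.54841591 -0.00224548  0.12780806] (array([-0.17,  0.22,  1.78]), array([-0.13, -0.21, -0.07]))
hole small S [ 0.56060554 -0.04101399] centre S [ 0.54978152 -0.00250633] minus tcp [ 0.00136561 -0.00026085]
hole small S [ 0.5616051  -0.04195314] centre S [ 0.55078108 -0.00344547] minus tcp [ 0.00236517 -0.0012    ]
mold S [0.5535, -0.0047] lidS-tcp at grasp [ 0.0022 -0.0014]
```

Emit:
{"fn": "apply_moves", "kwargs": {
  "plan": [
    [-0.2,0.25,1,-0.1,-0.2,0,255],
    [-0.2,0.25,2,-0.1,-0.2,0,255],
    [-0.2,0.25,2.1,-0.1,-0.2,0,255],
    [-0.2,0.25,2.1,-0.1,-0.2,0,255],
    [-0.2,0.25,2.1,-0.1,-0.2,0,255]
  ]
}}

```text
time: 12.05
ee_pos: [0.5511, -0.0028, 0.1064]
eef_rot: [0.604, 0.797, -0.0, -0.001]
ft_force: [-0.2, -0.7, -1.2]
opening: 0.0112
```

```bash
python3 -c "
from h import *
h=cams.grab_frame('scene');s=manip.sense();print(s['ee_pos'],s['ft_force'],move([.5512,-.0034,.1],np.radians(15.7)))
save(h,'s7.png',(245,180,80,70),8)"
```

```text
[ 0.55127652 -0.00282741  0.10662378] [ 0.22935384 -0.07943972 -0.93228016] (array([-0.05, -0.02,  0.66]), array([-0.04, -0.02, -0.02]))
```

View pics/s7.png

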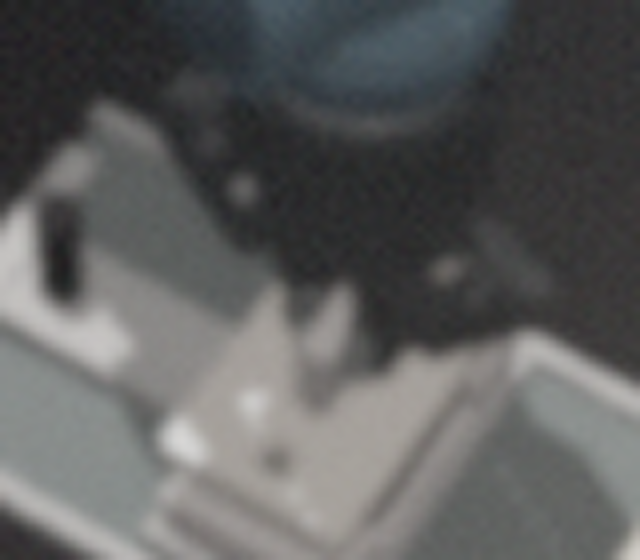

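The lid hangs above the mold, edges parallel to the station, small hole at crop (275,458), matching the expected spot. Lowering it with a force watch.

Emit:
{"fn": "apply_moves", "kwargs": {
  "plan": [
    [-0.05,0,0.3,0,0,0,255],
    [-0.05,0,0.6,0,0,0,255],
    [-0.05,0,0.9,0,0,0,255],
    [-0.05,0,0.9,0,0,0,255]
  ]
}}

```text
time: 12.5
ee_pos: [0.5508, -0.0032, 0.0968]
eef_rot: [0.604, 0.797, -0.001, -0.001]
ft_force: [0.1, 0.2, -1.4]
opening: 0.0111
```

Emit:
{"fn": "apply_moves", "kwargs": {
  "plan": [
    [0,0,0.2,0,0,0,255],
    [0,0,0.4,0,0,0,255],
    [0,0,0.5,0,0,0,255],
    [0,0,0.5,0,0,0,255]
  ]
}}

```text
time: 12.9
ee_pos: [0.5511, -0.0033, 0.0922]
eef_rot: [0.604, 0.797, -0.0, -0.001]
ft_force: [0.2, 0.5, -0.1]
opening: 0.0109
```

Emit:
{"fn": "apply_moves", "kwargs": {
  "plan": [
    [0,0,0.1,0,0,0,255],
    [0,0,0.2,0,0,0,255],
    [0,0,0.3,0,0,0,255],
    [0,0,0.3,0,0,0,255],
    [0,0,0.3,0,0,0,255]
  ]
}}

```text
time: 13.4
ee_pos: [0.5513, -0.0034, 0.0898]
eef_rot: [0.604, 0.797, -0.0, -0.0]
ft_force: [-3.2, -0.5, 2.7]
opening: 0.0109
```

Emit:
{"fn": "apply_moves", "kwargs": {
  "plan": [
    [0,-0.03,0.1,0,0,0,255],
    [0,-0.04,0.2,0,0,0,255],
    [0,-0.04,0.3,0,0,0,255],
    [0,-0.04,0.4,0,0,0,255],
    [0,-0.04,0.4,0,0,0,255]
  ]
}}

```text
time: 13.9
ee_pos: [0.5512, -0.0034, 0.086]
eef_rot: [0.604, 0.797, -0.0, -0.0]
ft_force: [-2.6, 1.7, 7.4]
opening: 0.0107
```

Emit:
{"fn": "apply_moves", "kwargs": {
  "plan": [
    [0,-0.02,0.1,0,0,0,255],
    [0,-0.02,0.2,0,0,0,255],
    [0,-0.02,0.3,0,0,0,255],
    [0,-0.02,0.3,0,0,0,255],
    [0,-0.02,0.3,0,0,0,255]
  ]
}}

```text
time: 14.4
ee_pos: [0.5529, -0.0029, 0.0857]
eef_rot: [0.604, 0.797, 0.001, 0.001]
ft_force: [-3.4, 5.8, 18.3]
opening: 0.0109
```

Emit:
{"fn": "apply_moves", "kwargs": {
  "plan": [
    [0,-0.05,0.1,0,0,0,255],
    [0,-0.05,0.1,0,0,0,255],
    [0,-0.05,0.1,0,0,0,255],
    [0,-0.05,0.1,0,0,0,255],
    [0,-0.05,0.1,0,0,0,255]
  ]
}}

```text
time: 14.9
ee_pos: [0.5531, -0.0028, 0.0857]
eef_rot: [0.604, 0.797, 0.002, 0.001]
ft_force: [-4.9, 6.9, 22.3]
opening: 0.0106
```

```bash
python3 -c "
from h import *
h=cams.grab_frame('scene');s=manip.sense();print(s['ee_pos'],s['ft_force'],s['opening'],s['ft_torque'],Ro.from_quat(s['eef_rot']).as_matrix()[:,2])
save(h,'s8.png',(245,180,80,70),8)"
```

```text
[ 0.55312436 -0.00281376  0.08568969] [-4.93525561  6.99502165 24.47871096] 0.01099970383807667 [1.01208419 1.05699419 0.00809606] [ 0.00469969  0.00130377 -0.99998811]
```

View pics/s8.png

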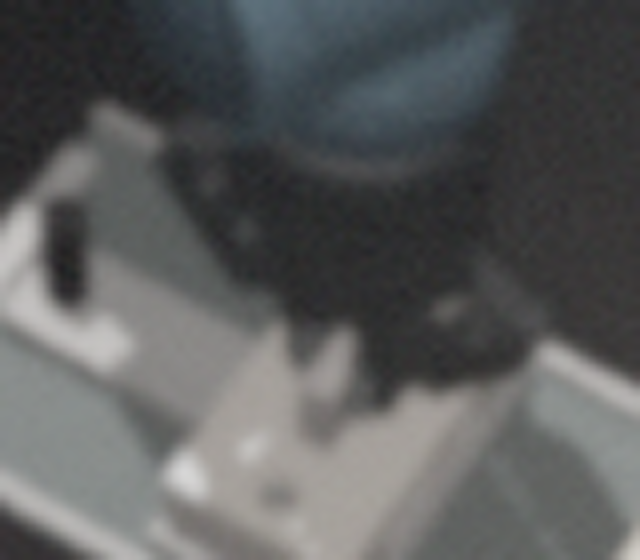

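The picture shows the lid plate flat on the lower half, the small hole with its dowel at (275,490), and the post still at the stop. The seated height matches the grasp (0.0857 − 0.0436 = 0.042), and pressing further raises the force without moving it down. Handing in.

```bash
python3 -c "
from h import *
print(manip.sign_off())"
```

```text
the job is handed in; nothing more can be done
None
```

The carriage is out against its stop, and the larger white upper half is on both dowels with its big hole on the big dowel. I handed in with the gripper still holding it and pressing it shut. `sign_off` gave no verdict.

**Last checks**
- **Faces meet:** the tool stopped at z = 0.0857 m. That puts the lid's underside at about 42 mm, the height of the mating face. Commanding it lower raised the press force from 18 N to about 24 N without moving it down. The tool tilt is about 0.3°.
- **Grip:** the opening reads about 11 mm on the 12 mm bar.
- **Carriage:** the mold centre measured 104–106 mm in front of the hood, against 105 mm expected. I took this after the pull and did not measure it again at the end. In the last picture the post still looks to be at the stop.

**What disagreed**
- The two cameras differed by about 6 mm in x and 3 mm in y. I used the offset between lid and mold, on which they agreed to within about 1 mm.
- The parked post measured 72–77 mm in front of the hood instead of 60 mm. The visible travel was therefore only about 135 mm, though the end position matches the stop.
- Side forces of about 5–7 N remained at the end, and the tool drifted about 2 mm in x while pressing.
- The final picture is too blurred to confirm the dowels in their holes directly. That rests on the lid going down freely over the dowels and on the height above.

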